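# Set the hold-down on a tin stand and clamp it

### The job

A tin sits in its holding stand, ready to be opened. Lower the stand's sliding arm until its rubber foot rests on the tin's lid - touching firmly enough to stay in contact, but gently, so as not to dent the tin - and then swing the clamp lever all the way round to its stop to lock the arm there. Leave the tin in its seat, don't lock before the foot is down, leave the things around undisturbed, and let go of everything.

Things in the scene. Friction and masses are not known exactly. Their poses are not given: they have to be found in the camera images.
- stand: The fixed stand: pale wooden base plate 155 x 94 x 15 mm with a steel column (18 mm across, top 165 mm above the counter) near one end. Origin on the counter under the middle of the tin's seat (three low steel pins round the tin); its x axis points from the seat to the column, which stands 80 mm along +x; z up. It cannot shift.
- hold_arm: Aluminium arm that slides straight up and down on the column, 18 mm thick, 20 mm wide, reaching 80 mm along its -x over the tin. Origin on the column's axis, level with the arm's underside; axes parallel to the stand's. It stays where it is left: dry friction about 7 N; with foot and lever it weighs 3.6 N, so sliding it down takes a push of about 3.5 N. Starts 19 to 49 mm above the touch.
- foot_socket (a point): Point in the arm's underside, below the press knob, where the rubber foot (22 mm across) is screwed in. The foot's underside hangs 14 to 34 mm below this point: it differs each time and is not measured, so its touch on the lid must be felt as a rise of the pushing force. The rubber gives about 1 mm per 20 N.
- press_knob (a point): Centre of the flat top of the round black press knob (28 mm across, 13 mm thick, top 43 mm above the arm's underside) on the arm's free end, straight above the foot: the place to push the arm down. Moves with the arm.
- clamp_lever (a joint): Angle of the clamp lever about its upright pivot on the arm's -y side, rad: 0 = fully open, 1.2 = end stop, locked; starts at 0 to 0.2. At angle q it points from the pivot along (-cos(0.7+q), -sin(0.7+q)) in the arm's x, y (locking is counter-clockwise from above). Stays where left; turns lightly, beyond 0.7 a cam grips the column (a few N at the post). Rides up and down with the arm.
- lever_post (a point): Centre of the top of the upright round black post (14 mm across, 36 mm tall; this point is 46 mm above the arm's underside) at the end of the clamp lever, 70 mm from the lever's pivot: push or hold it here. The steel lever bar (10 mm thick) meets the post at its lower end, its top 29 mm below this point.
- lever_pivot (a point): Point on the lever's upright pivot axis, at the height of the post's top (46 mm above the arm's underside), 22 mm from the column's axis. Moves with the arm.
- tin: Food tin, 75 mm across and 58 mm tall, standing on the stand's base plate (15 mm above the counter) between the pins. Origin at the centre of its underside, z up: the lid is 58 mm above it.
- jam_pot_centre (a point): Centre of a small round pot with a lid, 58 mm across, 50 mm tall, to the right of the stand. Bystander.
- small_tin_centre (a point): Centre of a flat tin, 86 mm across, 40 mm tall, to the left of the stand. Bystander.
- spice_jar_centre (a point): Centre of a spice jar, 46 mm across, 106 mm tall, behind the stand to the left. Bystander.
Not all that is in view belongs to the job. Leave any orange look-alike of the tin alone.

How it is judged:
By the outcome, as a careful person would: the job done as asked, in the order asked, and still so for the second after the job is handed in, with the robot touching nothing.
It also fails if it takes over 53 s, if anything falls off the work surface, if the arm or the gripper's body presses on something with over 40 N, if the wrist force passes 120 N, or if a joint passes its speed limit or range.

### The arm

A 6-joint arm with a two-finger parallel gripper is mounted at the origin on a cart in front of the work surface, level with it; the furniture and walls round the work are solid. World frame = base frame: x ahead of the robot, y to its left, z up, the work surface at z = 0. Lengths are in m, angles in rad, forces in N, time in s.
With the tool pointing down it reaches from about 0.225 to 0.875 m from the base axis. Payload 3.4 kg.
Tool frame: the origin (TCP) lies at the very end of the fingers, on their centre line; the grasp point (between the pads) lies 19 mm behind it (manip.pinch_z is the distance from the TCP to the grasp point, in m); z points along the fingers, y is the line along which they close (so a half turn about z gives the same grasp; the last joint's range is limited). The gripper opens to 85 mm and grips with 20 to 120 N. Pads are 22 mm wide; open, the fingers measure 114 mm over their backs; the gripper's body (76 mm by 85 mm) begins 54 mm behind the grasp point. The pads swing forward as they close: fully open they stand 13 mm farther back than shut.
Start: joints at [1.143, 0.276, 1.505, -0, 1.361, -0.121], TCP at [0.174, 0.548, 0.231] pointing down, gripper open.
Joint ranges: [-2.89, 2.89], [-0.75, 2.08], [0.22, 2.7], [-1.18, 4.32], [0.11, 2.71], [-2.7, 2.7]. Speed limits (rad/s): [2.57, 2.57, 3.14, 3.14, 3.14, 3.14].

### API

Orientations are given as a unit quaternion [w, x, y, z].
In Python, from rig import manip gives the robot as it stands. The module is installed in compiled form; this text tells all that it offers.
- The arm moves only by the shell command python3 -m jog 'ROWS' [FORCE]. ROWS is JSON, a list of rows, each an object of numbers: "dx", "dy", "dz": the shift along the tool's x, y, z each as a share of 25 cm, from -1 to 1; "ax", "ay", "az": the turn, a rotation vector about the tool's x, y, z each as a share of 90 degrees, from -1 to 1; "grip": the opening, from -1 (shut) to 1 (fully open), so that 0 is half open. A call has 1 to 5 rows; each row is the pose to reach, as a shift and turn from the pose commanded when the call began, along the tool's axes at that moment; what a row does not reach only later rows make up. A row lasts 1/12 s, in which the tool goes at most 41.7 mm and 7.16 degrees, less where a joint would pass 70% of its speed; a pose out of reach is approached as far as the arm can. A call with a number of a shift or a turn outside -1 to 1 is refused whole. A call with a gripper value outside its range is refused whole. The fingers move at their own pace and stop on an object; FORCE is the grip in N (left out, the last holds). Time passes only in rows, so rows that repeat a pose let the fingers close. It gives the time, the measured TCP pose, the force, the opening and the grip force at its end, in the units of the state.
- manip.get_state(): the state, without advancing time (a new reading comes with each control period).
- manip.get_image(name): name is "scene" or "side" or "wrist"; returns a dict with "img" (400x640x3 uint8, red, green, blue), "mtx" (3x3 intrinsics, pixels), "world_to_cam" (4x4, takes a point from world to camera coordinates); the wrist camera has in their place "T_tool_cam" (4x4, takes a point from camera to tool coordinates, whose origin is the TCP and whose axes are the flange's). Camera axes: x right, y down, z forward; pixel columns grow to the right and rows downward; lengths in m; the calibration is good to about 2 mm. A picture is of the moment at which its call begins: read the wrist's pose just before it. There is no depth.
- manip.sign_off(): hands the job in; it is judged then, once.
The state is a dict: "clock": time; "qpos": joint angles; "qd": joint speeds; "effort": joint torques, N m; "position": TCP position; "ee_rot": TCP orientation; "contact_force": force on the tool from outside, world axes, zero at the start; "moment": the same for the moment, N m; "width": finger opening in m; "gripper_force": force on a finger pad.
Only numpy, scipy, OpenCV 4.12 (cv2) and the standard library are available. Lean on these libraries where they do the work, as an engineer would, in place of code of your own. Each camera call takes 0.05 s, during which the arm holds its last target. There are 200 camera calls.

## Working session

There is one attempt and no reset: what is moved stays moved. The work goes in short steps, Python scripts to look and compute and a shell command to move; the robot and the scene stay as the last step left them, time stands still between calls to the robot, and variables do not carry over. Pictures are saved under pics/ and viewed, at most 10 in all, crops included, and the job is handed in when it is done.

```bash
mkdir -p pics; python3 - <<'E'
from rig import manip
import cv2
for n in("scene","side"):
    d=manip.get_image(n); cv2.imwrite(f"pics/{n}0.png",d["img"][:,:,::-1]); print(n,d["mtx"].tolist(),d["world_to_cam"].round(4).tolist())
s=manip.get_state(); print(s)
E
```

```text
scene [[507.95706808959704, 0.0, 322.94171242385426], [0.0, 507.95706808959704, 203.59823921115247], [0.0, 0.0, 1.0]] [[0.8095, -0.5871, -0.0123, -0.3683], [-0.4495, -0.6061, -0.6562, 0.4556], [0.3778, 0.5367, -0.7545, 0.9007], [0.0, 0.0, 0.0, 1.0]]
side [[517.4495828344167, 0.0, 322.5651397060402], [0.0, 517.4495828344167, 188.2379844553047], [0.0, 0.0, 1.0]] [[0.2772, -0.9608, -0.003, 0.006], [-0.5062, -0.1434, -0.8504, 0.4344], [0.8166, 0.2373, -0.5261, 0.5948], [0.0, 0.0, 0.0, 1.0]]
{'clock': 0.1, 'qpos': array([ 1.14301273e+00,  2.76531334e-01,  1.50602233e+00,  1.33244877e-05,
        1.36069552e+00, -1.20996590e-01]), 'qd': array([-5.94066885e-05, -1.09589126e-03, -3.33349693e-03, -4.61788038e-04,
       -5.99539357e-05,  9.15244096e-04]), 'effort': array([ 8.23733935e-04, -4.17695332e+01, -2.46407479e+01, -1.14111249e-04,
        5.71675351e-03,  1.19666871e-05]), 'position': array([0.17344814, 0.54771657, 0.23052015]), 'ee_rot': array([-2.30697974e-04,  1.52793989e-01,  9.88257715e-01, -7.95516700e-04]), 'contact_force': array([ 0.43488106, -0.15472666, -0.15621997]), 'moment': array([-0.04946332, -0.03535915,  0.02263788]), 'gripper_force': 0.0, 'width': 0.08578564496068579}
```

View pics/scene0.png

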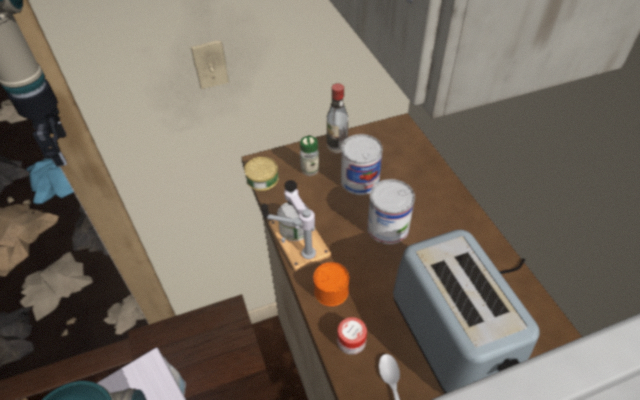

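View pics/side0.png

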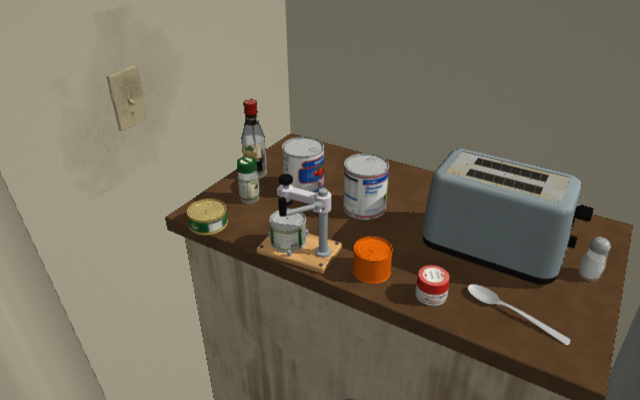

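The scene view shows the stand at about (300,235), with the black press knob at (290,186), the lever post at (265,211) and the column at (308,240). In the side view the knob is at (286,181) and the post at (282,203). I'll enlarge both.

```bash
python3 - <<'E'
import cv2,numpy as np
a=cv2.imread("pics/scene0.png")[170:275,250:340]; b=cv2.imread("pics/side0.png")[165:275,250:350]
a=cv2.resize(a,None,fx=4.4,fy=4.4,interpolation=2);b=cv2.resize(b,None,fx=4.2,fy=4.2,interpolation=2)
c=np.zeros((470,830,3),np.uint8);c[:a.shape[0],:396]=a;c[:b.shape[0],400:820]=b;cv2.imwrite("pics/c0.png",c[:,:800])
E
```

```text
(no output)
```

View pics/c0.png

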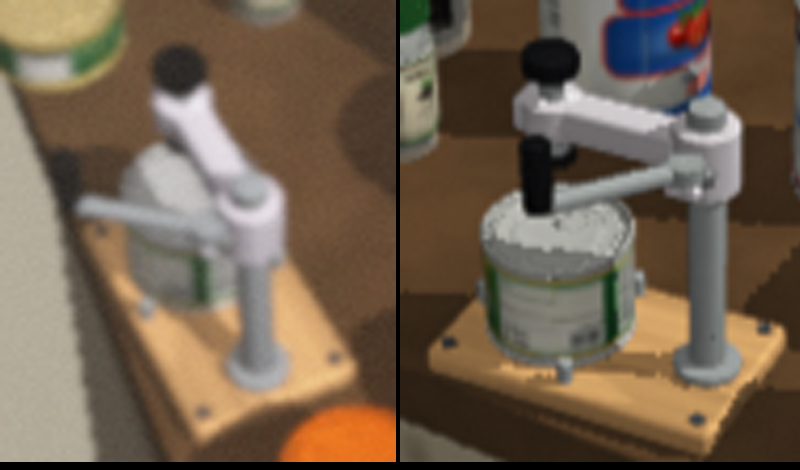

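```bash
cat > h.py <<'E'
import numpy as np,cv2
from rig import manip
def P(d): return d["mtx"]@np.asarray(d["world_to_cam"])[:3]
def tri(Ps,uv):
    A=[]
    for p,(u,v) in zip(Ps,uv): A+=[u*p[2]-p[0],v*p[2]-p[1]]
    X=np.linalg.svd(np.array(A))[2][-1];X=X[:3]/X[3]
    r=[((p@np.r_[X,1])[:2]/(p@np.r_[X,1])[2]-uv_).round(1).tolist() for p,uv_ in zip(Ps,uv)]
    return X.round(4),r
E
python3 - <<'E'
from h import *
Ps=[P(manip.get_image(n)) for n in("scene","side")]
for n,a,b in [("knob",(180,62),(550,51)),("post",(66,154),(538,143)),("coltop",(250,184),(707,106)),("colbase",(258,367),(708,368)),("scr1",(101,230),(449,342)),("scr2",(202,412),(697,419)),("scr3",(335,357),(764,327))]:
    print(n,*tri(Ps,[np.array([250+a[0]/4.4,170+a[1]/4.4]),np.array([250+(b[0]-400)/4.2,165+b[1]/4.2])]))
E
```

```text
knob [0.5418 0.2353 0.1726] [[-0.2, -0.7], [0.5, 0.6]]
post [0.4633 0.2135 0.1759] [[-0.1, -0.2], [0.1, 0.2]]
coltop [0.5285 0.1562 0.1642] [[-0.2, -0.7], [0.5, 0.6]]
colbase [0.5272 0.156  0.0156] [[-0.1, -0.5], [0.4, 0.4]]
scr1 [0.5102 0.2833 0.0165] [[-0.2, -0.7], [0.5, 0.6]]
scr2 [0.4874 0.1496 0.0169] [[-0.2, -0.7], [0.5, 0.5]]
scr3 [0.563  0.1369 0.0174] [[-0.2, -0.7], [0.6, 0.6]]
```

```bash
python3 - <<'E'
from h import *
D={n:manip.get_image(n) for n in("scene","side")}
Ps=[P(D["scene"]),P(D["side"])]
print("bottle",*tri(Ps,[np.array([338,86]),np.array([250,102])]))
print("outlet",*tri(Ps,[np.array([211,65]),np.array([126,98])]))
print("spice",*tri(Ps,[np.array([309,139]),np.array([247,161])]))
print("smalltin",*tri(Ps,[np.array([261,167]),np.array([207,210])]))
print("orange",*tri(Ps,[np.array([332,274]),np.array([373,246])]))
def z0(p,u,v,z=0):
    A=np.c_[p[:,0],p[:,1],-np.array([u,v,1])];return np.linalg.solve(A,-(p[:,2]*z+p[:,3]))[:2].round(3)
for n,u,v in [("ctrL",244,155),("ctrFar",410,115),("ctrfront",275,270)]: print(n,z0(Ps[0],u,v))
print("side corner",z0(Ps[1],170,222),z0(Ps[1],290,138))
print("trim floor?",z0(Ps[0],110,200),z0(Ps[0],150,350,-.5))
E
```

```text
bottle [0.8107 0.4219 0.2019] [[-0.1, -0.2], [0.1, 0.1]]
outlet [0.5436 0.5619 0.2983] [[-0.5, -1.0], [0.8, 1.0]]
spice [0.6961 0.39   0.1061] [[0.2, 0.5], [-0.3, -0.4]]
smalltin [0.5752 0.4398 0.0383] [[0.1, 0.3], [-0.3, -0.3]]
orange [0.5188 0.0542 0.0614] [[-0.0, -0.2], [0.1, 0.1]]
ctrL [0.579 0.545]
ctrFar [1.065 0.398]
ctrfront [0.444 0.172]
side corner [0.557 0.528] [1.038 0.407]
trim floor? [0.217 0.606] [0.12  0.458]
```

```bash
R='{"dx":-0.594,"dy":-0.249,"grip":-1}'
python3 -m jog '[{"dx":-0.15,"dy":-0.06,"grip":-1},{"dx":-0.3,"dy":-0.12,"grip":-1},{"dx":-0.45,"dy":-0.19,"grip":-1},{"dx":-0.59,"dy":-0.25,"grip":-1},{"dx":-0.59,"dy":-0.25,"grip":-1}]' 30
python3 -m jog '[{"dx":-0.15,"dy":-0.06,"grip":-1},{"dx":-0.3,"dy":-0.12,"grip":-1},{"dx":-0.45,"dy":-0.19,"grip":-1},{"dx":-0.59,"dy":-0.25,"grip":-1},{"dx":-0.59,"dy":-0.25,"grip":-1}]'
```

```text
schema error: expected keys dx, dy, dz, ax, ay, az, grip
schema error: expected keys dx, dy, dz, ax, ay, az, grip
```

All keys are needed in every row.

```bash
python3 -m jog '[{"dx":-0.3,"dy":-0.12,"dz":0,"ax":0,"ay":0,"az":0,"grip":-1},{"dx":-0.45,"dy":-0.19,"dz":0,"ax":0,"ay":0,"az":0,"grip":-1},{"dx":-0.59,"dy":-0.25,"dz":0,"ax":0,"ay":0,"az":0,"grip":-1},{"dx":-0.59,"dy":-0.25,"dz":0,"ax":0,"ay":0,"az":0,"grip":-1},{"dx":-0.59,"dy":-0.25,"dz":0,"ax":0,"ay":0,"az":0,"grip":-1}]' 30
python3 -m jog '[{"dx":-0.3,"dy":-0.12,"dz":0,"ax":0,"ay":0,"az":0,"grip":-1},{"dx":-0.45,"dy":-0.19,"dz":0,"ax":0,"ay":0,"az":0,"grip":-1},{"dx":-0.59,"dy":-0.25,"dz":0,"ax":0,"ay":0,"az":0,"grip":-1},{"dx":-0.59,"dy":-0.25,"dz":0,"ax":0,"ay":0,"az":0,"grip":-1},{"dx":-0.59,"dy":-0.25,"dz":0,"ax":0,"ay":0,"az":0,"grip":-1}]'
```

```text
clock: 0.72
position: [0.2999, 0.4401, 0.2313]
ee_rot: [0.002, 0.155, 0.988, -0.001]
contact_force: [-0.0, 0.9, 0.1]
width: 0.0255
gripper_force: 0.0
clock: 1.13
position: [0.422, 0.3363, 0.2312]
ee_rot: [0.002, 0.156, 0.988, -0.001]
contact_force: [0.6, -0.5, -0.3]
width: -0.0006
gripper_force: 0.0
```

```bash
python3 -m jog '[{"dx":-0.3,"dy":-0.12,"dz":0,"ax":0,"ay":0,"az":0,"grip":-1},{"dx":-0.45,"dy":-0.19,"dz":0,"ax":0,"ay":0,"az":0,"grip":-1},{"dx":-0.57,"dy":-0.235,"dz":0,"ax":0,"ay":0,"az":0,"grip":-1},{"dx":-0.57,"dy":-0.235,"dz":0,"ax":0,"ay":0,"az":0,"grip":-1},{"dx":-0.57,"dy":-0.235,"dz":0,"ax":0,"ay":0,"az":0,"grip":-1}]'
python3 -m jog '[{"dx":0,"dy":0,"dz":0,"ax":0,"ay":0,"az":0,"grip":-1},{"dx":0,"dy":0,"dz":0,"ax":0,"ay":0,"az":0,"grip":-1}]'
python3 - <<'E'
from h import *
s=manip.get_state();print(s["position"],s["ee_rot"],s["qpos"].round(2))
d=manip.get_image("wrist");cv2.imwrite("pics/w1.png",d["img"][:,:,::-1]);np.savez("w1",K=d["mtx"],T=d["T_tool_cam"],p=s["position"],q=s["ee_rot"])
E
```

```text
clock: 1.55
position: [0.5397, 0.2377, 0.2308]
ee_rot: [0.002, 0.155, 0.988, -0.001]
contact_force: [-0.8, 0.6, -0.1]
width: 0.0001
gripper_force: 0.0
clock: 1.72
position: [0.5343, 0.2416, 0.231]
ee_rot: [-0.001, 0.153, 0.988, 0.0]
contact_force: [0.2, 0.5, 0.2]
width: -0.0001
gripper_force: 0.0
[0.53430089 0.24162888 0.23099463] [-8.66397572e-04  1.52815713e-01  9.88254295e-01  2.35471410e-04] [ 0.31  0.29  1.48  0.    1.37 -0.96]
```

View pics/w1.png

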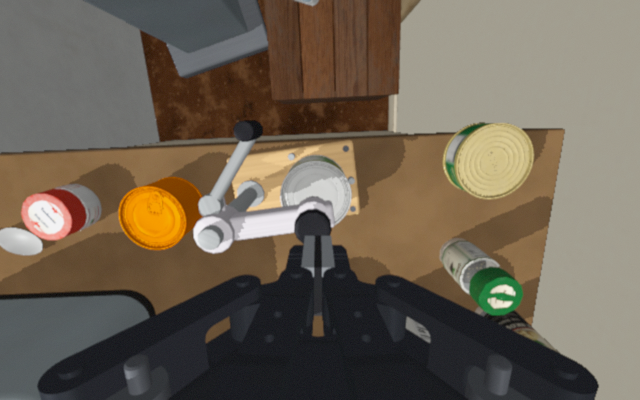

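The wrist view shows the knob top at about (314,222), the post top at (247,130) and the column top at (208,236). I'll intersect those pixels with their heights as a check.

```bash
python3 - <<'E'
import numpy as np
from scipy.spatial.transform import Rotation as R
w=np.load("w1.npz");Rt=R.from_quat(np.r_[w["q"][1:],w["q"][0]]).as_matrix()
T=np.eye(4);T[:3,:3]=Rt;T[:3,3]=w["p"];C=T@w["T"]
for n,u,v,z in[("knob",314,222,.173),("post",247,130,.176),("col",208,236,.165)]:
    d=C[:3,:3]@np.linalg.solve(w["K"],[u,v,1]);print(n,(C[:3,3]+d*(z-C[2,3])/d[2]).round(4))
print(Rt.round(3).tolist())
E
```

```text
knob [0.5371 0.2394 0.173 ]
post [0.463  0.2176 0.176 ]
col [0.5263 0.1591 0.165 ]
[[-0.953, 0.302, -0.002], [0.302, 0.953, 0.001], [0.002, 0.0, -1.0]]
```

```bash
python3 -m jog '[{"dx":-0.027,"dy":-0.011,"dz":0.08,"ax":0,"ay":0,"az":0,"grip":-1},{"dx":-0.027,"dy":-0.011,"dz":0.16,"ax":0,"ay":0,"az":0,"grip":-1},{"dx":-0.027,"dy":-0.011,"dz":0.204,"ax":0,"ay":0,"az":0,"grip":-1},{"dx":-0.027,"dy":-0.011,"dz":0.204,"ax":0,"ay":0,"az":0,"grip":-1},{"dx":-0.027,"dy":-0.011,"dz":0.204,"ax":0,"ay":0,"az":0,"grip":-1}]'
python3 -m jog '[{"dx":0,"dy":0,"dz":0.01,"ax":0,"ay":0,"az":0,"grip":-1},{"dx":0,"dy":0,"dz":0.01,"ax":0,"ay":0,"az":0,"grip":-1},{"dx":0,"dy":0,"dz":0.018,"ax":0,"ay":0,"az":0,"grip":-1},{"dx":0,"dy":0,"dz":0.024,"ax":0,"ay":0,"az":0,"grip":-1},{"dx":0,"dy":0,"dz":0.024,"ax":0,"ay":0,"az":0,"grip":-1}]'
```

```text
clock: 2.18
position: [0.5398, 0.2371, 0.1802]
ee_rot: [-0.001, 0.152, 0.988, -0.0]
contact_force: [-0.2, -0.5, -0.1]
width: 0.0001
gripper_force: 0.0
clock: 2.6
position: [0.5408, 0.2362, 0.1744]
ee_rot: [0.0, 0.153, 0.988, 0.0]
contact_force: [0.2, -0.2, -0.0]
width: -0.0001
gripper_force: 0.0
```

```bash
python3 -m jog '[{"dx":0,"dy":0,"dz":0.006,"ax":0,"ay":0,"az":0,"grip":-1},{"dx":0,"dy":0,"dz":0.012,"ax":0,"ay":0,"az":0,"grip":-1},{"dx":0,"dy":0,"dz":0.018,"ax":0,"ay":0,"az":0,"grip":-1},{"dx":0,"dy":0,"dz":0.024,"ax":0,"ay":0,"az":0,"grip":-1},{"dx":0,"dy":0,"dz":0.03,"ax":0,"ay":0,"az":0,"grip":-1}]'
python3 -m jog '[{"dx":0,"dy":0,"dz":0.006,"ax":0,"ay":0,"az":0,"grip":-1},{"dx":0,"dy":0,"dz":0.012,"ax":0,"ay":0,"az":0,"grip":-1},{"dx":0,"dy":0,"dz":0.018,"ax":0,"ay":0,"az":0,"grip":-1},{"dx":0,"dy":0,"dz":0.022,"ax":0,"ay":0,"az":0,"grip":-1},{"dx":0,"dy":0,"dz":0.022,"ax":0,"ay":0,"az":0,"grip":-1}]'
```

```text
clock: 3.02
position: [0.541, 0.2362, 0.1669]
ee_rot: [0.0, 0.153, 0.988, 0.0]
contact_force: [0.1, -0.5, 3.1]
width: 0.0001
gripper_force: 1.7
clock: 3.43
position: [0.541, 0.2362, 0.161]
ee_rot: [0.0, 0.153, 0.988, 0.0]
contact_force: [0.4, 0.4, 0.9]
width: -0.0001
gripper_force: 0.6
```

```bash
cat > ok.py <<'E'
from rig import manip;import sys
s=manip.get_state();f=s["contact_force"][2];print(round(s["position"][2],4),round(f,1));sys.exit(f>5.5)
E
g(){ python3 ok.py; }
python3 -m jog '[{"dx":0,"dy":0,"dz":0.005,"ax":0,"ay":0,"az":0,"grip":-1},{"dx":0,"dy":0,"dz":0.01,"ax":0,"ay":0,"az":0,"grip":-1},{"dx":0,"dy":0,"dz":0.015,"ax":0,"ay":0,"az":0,"grip":-1}]' >/dev/null; g &&
python3 -m jog '[{"dx":0,"dy":0,"dz":0.002,"ax":0,"ay":0,"az":0,"grip":-1},{"dx":0,"dy":0,"dz":0.004,"ax":0,"ay":0,"az":0,"grip":-1}]' >/dev/null && g &&
python3 -m jog '[{"dx":0,"dy":0,"dz":0.002,"ax":0,"ay":0,"az":0,"grip":-1},{"dx":0,"dy":0,"dz":0.004,"ax":0,"ay":0,"az":0,"grip":-1}]' >/dev/null && g &&
python3 -m jog '[{"dx":0,"dy":0,"dz":0.002,"ax":0,"ay":0,"az":0,"grip":-1},{"dx":0,"dy":0,"dz":0.004,"ax":0,"ay":0,"az":0,"grip":-1}]' >/dev/null && g &&
python3 -m jog '[{"dx":0,"dy":0,"dz":0.002,"ax":0,"ay":0,"az":0,"grip":-1},{"dx":0,"dy":0,"dz":0.004,"ax":0,"ay":0,"az":0,"grip":-1}]' >/dev/null && g &&
python3 -m jog '[{"dx":0,"dy":0,"dz":0.002,"ax":0,"ay":0,"az":0,"grip":-1},{"dx":0,"dy":0,"dz":0.004,"ax":0,"ay":0,"az":0,"grip":-1}]' >/dev/null && g &&
python3 -m jog '[{"dx":0,"dy":0,"dz":0.002,"ax":0,"ay":0,"az":0,"grip":-1},{"dx":0,"dy":0,"dz":0.004,"ax":0,"ay":0,"az":0,"grip":-1}]' >/dev/null && g
```

```text
0.1575 3.5False
```

```bash
sed -i 's/sys.exit(f>5.5)/sys.exit(int(f>5.5))/' ok.py
g(){ python3 ok.py; }
python3 -m jog '[{"dx":0,"dy":0,"dz":0.002,"ax":0,"ay":0,"az":0,"grip":-1},{"dx":0,"dy":0,"dz":0.004,"ax":0,"ay":0,"az":0,"grip":-1}]' >/dev/null && g &&
python3 -m jog '[{"dx":0,"dy":0,"dz":0.002,"ax":0,"ay":0,"az":0,"grip":-1},{"dx":0,"dy":0,"dz":0.004,"ax":0,"ay":0,"az":0,"grip":-1}]' >/dev/null && g &&
python3 -m jog '[{"dx":0,"dy":0,"dz":0.002,"ax":0,"ay":0,"az":0,"grip":-1},{"dx":0,"dy":0,"dz":0.004,"ax":0,"ay":0,"az":0,"grip":-1}]' >/dev/null && g &&
python3 -m jog '[{"dx":0,"dy":0,"dz":0.002,"ax":0,"ay":0,"az":0,"grip":-1},{"dx":0,"dy":0,"dz":0.004,"ax":0,"ay":0,"az":0,"grip":-1}]' >/dev/null && g &&
python3 -m jog '[{"dx":0,"dy":0,"dz":0.002,"ax":0,"ay":0,"az":0,"grip":-1},{"dx":0,"dy":0,"dz":0.004,"ax":0,"ay":0,"az":0,"grip":-1}]' >/dev/null && g &&
python3 -m jog '[{"dx":0,"dy":0,"dz":0.002,"ax":0,"ay":0,"az":0,"grip":-1},{"dx":0,"dy":0,"dz":0.004,"ax":0,"ay":0,"az":0,"grip":-1}]' >/dev/null && g
```

```text
0.1565 2.8
0.1556 3.0
0.1546 3.0
0.1536 2.6
0.1526 3.5
0.1515 2.8
```

```bash
g(){ python3 ok.py; }
g && python3 -m jog '[{"dx":0,"dy":0,"dz":0.002,"ax":0,"ay":0,"az":0,"grip":-1},{"dx":0,"dy":0,"dz":0.004,"ax":0,"ay":0,"az":0,"grip":-1}]' >/dev/null && g &&
python3 -m jog '[{"dx":0,"dy":0,"dz":0.002,"ax":0,"ay":0,"az":0,"grip":-1},{"dx":0,"dy":0,"dz":0.004,"ax":0,"ay":0,"az":0,"grip":-1}]' >/dev/null && g &&
python3 -m jog '[{"dx":0,"dy":0,"dz":0.002,"ax":0,"ay":0,"az":0,"grip":-1},{"dx":0,"dy":0,"dz":0.004,"ax":0,"ay":0,"az":0,"grip":-1}]' >/dev/null && g &&
python3 -m jog '[{"dx":0,"dy":0,"dz":0.002,"ax":0,"ay":0,"az":0,"grip":-1},{"dx":0,"dy":0,"dz":0.004,"ax":0,"ay":0,"az":0,"grip":-1}]' >/dev/null && g &&
python3 -m jog '[{"dx":0,"dy":0,"dz":0.002,"ax":0,"ay":0,"az":0,"grip":-1},{"dx":0,"dy":0,"dz":0.004,"ax":0,"ay":0,"az":0,"grip":-1}]' >/dev/null && g &&
python3 -m jog '[{"dx":0,"dy":0,"dz":0.002,"ax":0,"ay":0,"az":0,"grip":-1},{"dx":0,"dy":0,"dz":0.004,"ax":0,"ay":0,"az":0,"grip":-1}]' >/dev/null && g
```

```text
0.1515 2.8
0.1506 4.4
0.1495 3.2
0.1485 3.3
0.1475 3.7
0.1465 4.0
0.1455 3.5
```

```bash
g(){ python3 ok.py; }
g && python3 -m jog '[{"dx":0,"dy":0,"dz":0.002,"ax":0,"ay":0,"az":0,"grip":-1},{"dx":0,"dy":0,"dz":0.004,"ax":0,"ay":0,"az":0,"grip":-1}]' >/dev/null && g &&
python3 -m jog '[{"dx":0,"dy":0,"dz":0.002,"ax":0,"ay":0,"az":0,"grip":-1},{"dx":0,"dy":0,"dz":0.004,"ax":0,"ay":0,"az":0,"grip":-1}]' >/dev/null && g &&
python3 -m jog '[{"dx":0,"dy":0,"dz":0.002,"ax":0,"ay":0,"az":0,"grip":-1},{"dx":0,"dy":0,"dz":0.004,"ax":0,"ay":0,"az":0,"grip":-1}]' >/dev/null && g &&
python3 -m jog '[{"dx":0,"dy":0,"dz":0.002,"ax":0,"ay":0,"az":0,"grip":-1},{"dx":0,"dy":0,"dz":0.004,"ax":0,"ay":0,"az":0,"grip":-1}]' >/dev/null && g &&
python3 -m jog '[{"dx":0,"dy":0,"dz":0.002,"ax":0,"ay":0,"az":0,"grip":-1},{"dx":0,"dy":0,"dz":0.004,"ax":0,"ay":0,"az":0,"grip":-1}]' >/dev/null && g &&
python3 -m jog '[{"dx":0,"dy":0,"dz":0.002,"ax":0,"ay":0,"az":0,"grip":-1},{"dx":0,"dy":0,"dz":0.004,"ax":0,"ay":0,"az":0,"grip":-1}]' >/dev/null && g
```

```text
0.1455 3.5
0.1445 3.6
0.1435 3.3
0.1425 2.8
0.1415 3.3
0.1405 3.4
0.1395 3.0
```

```bash
g(){ python3 ok.py; }
g && python3 -m jog '[{"dx":0,"dy":0,"dz":0.002,"ax":0,"ay":0,"az":0,"grip":-1},{"dx":0,"dy":0,"dz":0.004,"ax":0,"ay":0,"az":0,"grip":-1}]' >/dev/null && g &&
python3 -m jog '[{"dx":0,"dy":0,"dz":0.002,"ax":0,"ay":0,"az":0,"grip":-1},{"dx":0,"dy":0,"dz":0.004,"ax":0,"ay":0,"az":0,"grip":-1}]' >/dev/null && g &&
python3 -m jog '[{"dx":0,"dy":0,"dz":0.002,"ax":0,"ay":0,"az":0,"grip":-1},{"dx":0,"dy":0,"dz":0.004,"ax":0,"ay":0,"az":0,"grip":-1}]' >/dev/null && g &&
python3 -m jog '[{"dx":0,"dy":0,"dz":0.002,"ax":0,"ay":0,"az":0,"grip":-1},{"dx":0,"dy":0,"dz":0.004,"ax":0,"ay":0,"az":0,"grip":-1}]' >/dev/null && g &&
python3 -m jog '[{"dx":0,"dy":0,"dz":0.002,"ax":0,"ay":0,"az":0,"grip":-1},{"dx":0,"dy":0,"dz":0.004,"ax":0,"ay":0,"az":0,"grip":-1}]' >/dev/null && g &&
python3 -m jog '[{"dx":0,"dy":0,"dz":0.002,"ax":0,"ay":0,"az":0,"grip":-1},{"dx":0,"dy":0,"dz":0.004,"ax":0,"ay":0,"az":0,"grip":-1}]' >/dev/null && g
```

```text
0.1395 3.0
0.1386 3.0
0.1375 3.1
0.1366 2.5
0.1355 4.0
0.1345 3.4
0.1335 2.9
```

```bash
g(){ python3 ok.py; }
g && python3 -m jog '[{"dx":0,"dy":0,"dz":0.002,"ax":0,"ay":0,"az":0,"grip":-1},{"dx":0,"dy":0,"dz":0.004,"ax":0,"ay":0,"az":0,"grip":-1}]' >/dev/null && g &&
python3 -m jog '[{"dx":0,"dy":0,"dz":0.002,"ax":0,"ay":0,"az":0,"grip":-1},{"dx":0,"dy":0,"dz":0.004,"ax":0,"ay":0,"az":0,"grip":-1}]' >/dev/null && g &&
python3 -m jog '[{"dx":0,"dy":0,"dz":0.002,"ax":0,"ay":0,"az":0,"grip":-1},{"dx":0,"dy":0,"dz":0.004,"ax":0,"ay":0,"az":0,"grip":-1}]' >/dev/null && g &&
python3 -m jog '[{"dx":0,"dy":0,"dz":0.002,"ax":0,"ay":0,"az":0,"grip":-1},{"dx":0,"dy":0,"dz":0.004,"ax":0,"ay":0,"az":0,"grip":-1}]' >/dev/null && g &&
python3 -m jog '[{"dx":0,"dy":0,"dz":0.002,"ax":0,"ay":0,"az":0,"grip":-1},{"dx":0,"dy":0,"dz":0.004,"ax":0,"ay":0,"az":0,"grip":-1}]' >/dev/null && g &&
python3 -m jog '[{"dx":0,"dy":0,"dz":0.002,"ax":0,"ay":0,"az":0,"grip":-1},{"dx":0,"dy":0,"dz":0.004,"ax":0,"ay":0,"az":0,"grip":-1}]' >/dev/null && g
```

```text
0.1335 2.9
0.1332 9.1
```

The force rose to 9 N, so the foot has touched. I'll hold for one row to see the settled force.

```bash
python3 -m jog '[{"dx":0,"dy":0,"dz":0,"ax":0,"ay":0,"az":0,"grip":-1}]' | grep -E "force|pos"
python3 -m jog '[{"dx":0,"dy":0,"dz":0.001,"ax":0,"ay":0,"az":0,"grip":-1},{"dx":0,"dy":0,"dz":0.001,"ax":0,"ay":0,"az":0,"grip":-1}]' | grep -E "force|pos|clock"
```

```text
position: [0.541, 0.2362, 0.1332]
contact_force: [2.2, -0.8, 6.9]
gripper_force: 3.3
clock: 8.1
position: [0.5409, 0.2363, 0.1332]
contact_force: [0.9, -1.2, 7.8]
gripper_force: 3.8
```

```bash
python3 -m jog '[{"dx":0,"dy":0,"dz":0.001,"ax":0,"ay":0,"az":0,"grip":-1},{"dx":0,"dy":0,"dz":0.002,"ax":0,"ay":0,"az":0,"grip":-1},{"dx":0,"dy":0,"dz":0.002,"ax":0,"ay":0,"az":0,"grip":-1}]' | grep -E "force|pos|clock"
```

```text
clock: 8.35
position: [0.541, 0.2362, 0.1331]
contact_force: [0.5, -0.3, 9.2]
gripper_force: 4.8
```

```bash
python3 -m jog '[{"dx":0,"dy":0,"dz":0.002,"ax":0,"ay":0,"az":0,"grip":-1},{"dx":0,"dy":0,"dz":0.002,"ax":0,"ay":0,"az":0,"grip":-1}]' | grep -E "force|pos|clock"
python3 -m jog '[{"dx":0,"dy":0,"dz":-0.05,"ax":0,"ay":0,"az":0,"grip":-1},{"dx":0,"dy":0,"dz":-0.2,"ax":0,"ay":0,"az":0,"grip":-1},{"dx":0,"dy":0,"dz":-0.32,"ax":0,"ay":0,"az":0,"grip":-1},{"dx":0,"dy":0,"dz":-0.32,"ax":0,"ay":0,"az":0,"grip":-0.2},{"dx":0,"dy":0,"dz":-0.32,"ax":0,"ay":0,"az":0,"grip":-0.2}]'
python3 - <<'E'
from h import *
out=[]
for n,(x,y,w,h) in {"scene":(250,170,90,105),"side":(250,165,95,105)}.items():
    d=manip.get_image(n);out.append(cv2.resize(d["img"][y:y+h,x:x+w,::-1],None,fx=4.2,fy=4.2,interpolation=2))
cv2.imwrite("pics/c2.png",np.hstack(out))
E
```

```text
clock: 8.52
position: [0.541, 0.2363, 0.1329]
contact_force: [-0.5, -1.8, 10.6]
gripper_force: 5.6
clock: 8.93
position: [0.5407, 0.2366, 0.2124]
ee_rot: [0.0, 0.153, 0.988, 0.001]
contact_force: [0.3, -0.6, -0.1]
width: 0.0235
gripper_force: 0.0
```

View pics/c2.png

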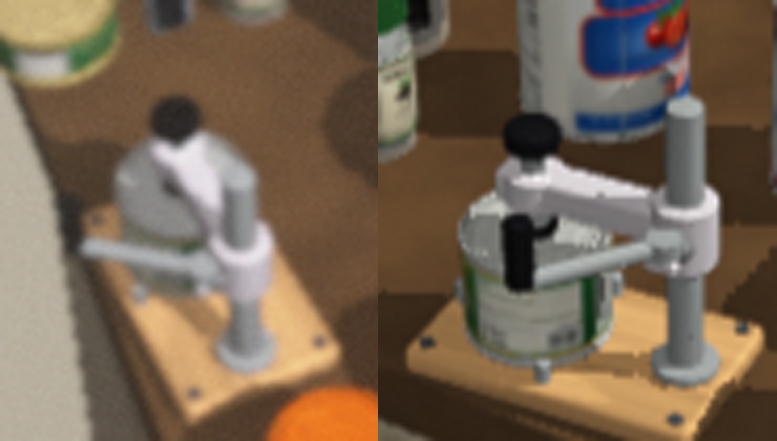

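The foot now rests on the lid, and the post top is at about (266,217) in the scene view and (284,218) in the side view. Next I'll move over the post with the pads turned across the arc.

```bash
python3 -m jog '[{"dx":0.1,"dy":-0.06,"dz":0,"ax":0,"ay":0,"az":0.08,"grip":-0.3},{"dx":0.2,"dy":-0.12,"dz":0,"ax":0,"ay":0,"az":0.16,"grip":-0.3},{"dx":0.271,"dy":-0.175,"dz":0,"ax":0,"ay":0,"az":0.24,"grip":-0.3},{"dx":0.271,"dy":-0.175,"dz":0,"ax":0,"ay":0,"az":0.31,"grip":-0.3},{"dx":0.271,"dy":-0.175,"dz":0,"ax":0,"ay":0,"az":0.38,"grip":-0.3}]' >/dev/null
python3 -m jog '[{"dx":0,"dy":0,"dz":0.1,"ax":0,"ay":0,"az":0,"grip":-0.3},{"dx":0,"dy":0,"dz":0.2,"ax":0,"ay":0,"az":0,"grip":-0.3},{"dx":0,"dy":0,"dz":0.24,"ax":0,"ay":0,"az":0,"grip":-0.3},{"dx":0,"dy":0,"dz":0.24,"ax":0,"ay":0,"az":0,"grip":-0.3}]'
python3 - <<'E'
from h import *
d=manip.get_image("wrist")["img"][:,:,::-1];s=manip.get_image("side")["img"][130:290,220:380,::-1]
cv2.imwrite("pics/w3.png",np.hstack([d[80:400,120:520],cv2.resize(s,(320,320))]))
E
```

```text
clock: 9.78
position: [0.4597, 0.214, 0.1474]
ee_rot: [-0.004, 0.437, 0.9, -0.003]
contact_force: [0.1, 0.1, -0.0]
width: 0.0298
gripper_force: 0.0
```

View pics/w3.png

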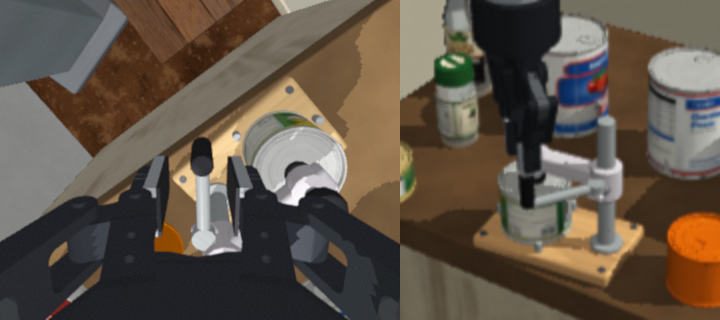

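The post top is at about (203,145) in the crop, which is (323,225) in the full image, and it sits between the pads.

```bash
python3 - <<'E'
from h import *
d=manip.get_image("wrist");T=d["T_tool_cam"];K=d["mtx"]
for z in(.0105,.0115,.0135):
    r=T[:3,:3]@np.linalg.solve(K,[323,225,1]);print((T[:3,3]+r*(z-T[2,3])/r[2]).round(4))
s=manip.get_state();print(s["position"],s["ee_rot"])
E
```

```text
[0.0122 0.0038 0.0105]
[0.0118 0.0039 0.0115]
[0.0111 0.0039 0.0135]
[0.46340634 0.21515184 0.15153451] [-2.77381579e-05  4.36648065e-01  8.99632401e-01  9.48884967e-05]
```

```bash
python3 - <<'E'
from h import *
Ps=[P(manip.get_image(n)) for n in("scene","side")]
for n,a,b in [("post",(69,200),(142,222)),("knob",(177,115),(154,130)),("coltop",(241,176),(308,103))]:
    print(n,*tri(Ps,[np.array([250+a[0]/4.2,170+a[1]/4.2]),np.array([250+b[0]/4.2,165+b[1]/4.2])]))
d=manip.get_image("wrist");T=d["T_tool_cam"];K=d["mtx"];Ti=np.linalg.inv(T)
for p in([0,0,0],[0,0.015,-.005],[0,-.015,-.005],[0,.0,.0155],[.0105,.0038,.0155]):
    c=K@(Ti@np.r_[p,1])[:3];print(p,(c[:2]/c[2]-[120,80]).round(0))
E
```

```text
post [0.462  0.2131 0.1356] [[-0.0, -0.1], [0.1, 0.1]]
knob [0.5419 0.2352 0.1293] [[-0.2, -0.7], [0.5, 0.6]]
coltop [0.5293 0.1555 0.1649] [[-0.3, -1.0], [0.8, 0.8]]
[0, 0, 0] [196. 174.]
[0, 0.015, -0.005] [225. 178.]
[0, -0.015, -0.005] [166. 178.]
[0, 0.0, 0.0155] [196. 162.]
[0.0105, 0.0038, 0.0155] [203. 145.]
```

```bash
python3 - <<'E'
from h import *
print(manip.get_state()["position"])
d=manip.get_image("wrist")["img"][:,:,::-1];s=manip.get_image("scene")["img"][110:260,220:340,::-1]
cv2.imwrite("pics/w4.png",np.hstack([cv2.resize(d[200:300,260:380],(480,400),interpolation=2),cv2.resize(s,(320,400),interpolation=2)]))
E
```

```text
[0.46387865 0.21528387 0.15238331]
```

View pics/w4.png

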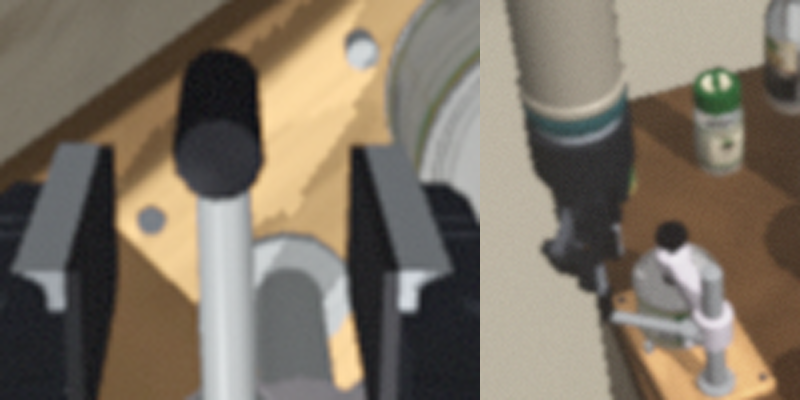

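The lighter disc at (220,158) is the post's top face, so full-image pixel (315,240). That matches the tool's centre line, so the post is well centred and I can descend.

```bash
python3 -m jog '[{"dx":0,"dy":0,"dz":0.04,"ax":0,"ay":0,"az":0,"grip":-0.3},{"dx":0,"dy":0,"dz":0.08,"ax":0,"ay":0,"az":0,"grip":-0.3},{"dx":0,"dy":0,"dz":0.12,"ax":0,"ay":0,"az":0,"grip":-0.3},{"dx":0,"dy":0,"dz":0.15,"ax":0,"ay":0,"az":0,"grip":-0.3},{"dx":0,"dy":0,"dz":0.15,"ax":0,"ay":0,"az":0,"grip":-0.3}]'
python3 - <<'E'
from h import *
from scipy.spatial.transform import Rotation as R
s=manip.get_state();p=s["position"];q=s["ee_rot"];M=R.from_quat(np.r_[q[1:],q[0]]).as_matrix()
piv=np.array([.5061,.1605]);print(p,np.degrees(np.arctan2(*(p[:2]-piv)[::-1])))
# steps of 12 deg from phi: shift in tool axes of the starting pose; identical for each call
for ph0 in (128,):
  f=lambda a:np.r_[piv+.07*np.array([np.cos(np.radians(a)),np.sin(np.radians(a))]),0]
  for k in(2.4,4.8,7.2,9.6,12): print(k,((M.T@(f(ph0+k)-f(ph0)))/.25).round(4),-k/90)
E
```

```text
clock: 10.6
position: [0.4613, 0.2144, 0.1114]
ee_rot: [-0.002, 0.437, 0.9, -0.002]
contact_force: [-0.6, -0.4, -0.3]
width: 0.0297
gripper_force: 0.0
[0.46132241 0.21443256 0.11136189] 129.7012094448597
2.4 [-0.0002 -0.0117  0.0001] -0.026666666666666665
4.8 [-0.0009 -0.0234  0.0001] -0.05333333333333333
7.2 [-0.0021 -0.0351  0.0002] -0.08
9.6 [-0.0037 -0.0467  0.0002] -0.10666666666666666
12 [-0.0059 -0.0582  0.0003] -0.13333333333333333
```

```bash
python3 -m jog '[{"dx":0,"dy":-0.0117,"dz":0,"ax":0,"ay":0,"az":-0.027,"grip":-0.3},{"dx":-0.001,"dy":-0.0234,"dz":0,"ax":0,"ay":0,"az":-0.053,"grip":-0.3},{"dx":-0.002,"dy":-0.035,"dz":0,"ax":0,"ay":0,"az":-0.08,"grip":-0.3},{"dx":-0.0037,"dy":-0.0467,"dz":0,"ax":0,"ay":0,"az":-0.107,"grip":-0.3},{"dx":-0.006,"dy":-0.058,"dz":0,"ax":0,"ay":0,"az":-0.133,"grip":-0.3}]'
python3 -m jog '[{"dx":0,"dy":-0.0117,"dz":0,"ax":0,"ay":0,"az":-0.027,"grip":-0.3},{"dx":-0.001,"dy":-0.0234,"dz":0,"ax":0,"ay":0,"az":-0.053,"grip":-0.3},{"dx":-0.002,"dy":-0.035,"dz":0,"ax":0,"ay":0,"az":-0.08,"grip":-0.3},{"dx":-0.0037,"dy":-0.0467,"dz":0,"ax":0,"ay":0,"az":-0.107,"grip":-0.3},{"dx":-0.006,"dy":-0.058,"dz":0,"ax":0,"ay":0,"az":-0.133,"grip":-0.3}]'
```

```text
clock: 11.02
position: [0.4527, 0.2049, 0.1136]
ee_rot: [0.0, 0.339, 0.941, 0.0]
contact_force: [1.6, 0.1, -0.8]
width: 0.0299
gripper_force: 0.3
clock: 11.43
position: [0.4447, 0.1928, 0.1137]
ee_rot: [0.0, 0.24, 0.971, 0.0]
contact_force: [0.0, 1.0, -0.5]
width: 0.0299
gripper_force: 0.3
```

```bash
python3 -m jog '[{"dx":0,"dy":-0.0117,"dz":0,"ax":0,"ay":0,"az":-0.027,"grip":-0.3},{"dx":-0.001,"dy":-0.0234,"dz":0,"ax":0,"ay":0,"az":-0.053,"grip":-0.3},{"dx":-0.002,"dy":-0.035,"dz":0,"ax":0,"ay":0,"az":-0.08,"grip":-0.3},{"dx":-0.0037,"dy":-0.0467,"dz":0,"ax":0,"ay":0,"az":-0.107,"grip":-0.3},{"dx":-0.006,"dy":-0.058,"dz":0,"ax":0,"ay":0,"az":-0.133,"grip":-0.3}]'
python3 -m jog '[{"dx":0,"dy":-0.0117,"dz":0,"ax":0,"ay":0,"az":-0.027,"grip":-0.3},{"dx":-0.001,"dy":-0.0234,"dz":0,"ax":0,"ay":0,"az":-0.053,"grip":-0.3},{"dx":-0.002,"dy":-0.035,"dz":0,"ax":0,"ay":0,"az":-0.08,"grip":-0.3},{"dx":-0.0037,"dy":-0.0467,"dz":0,"ax":0,"ay":0,"az":-0.107,"grip":-0.3},{"dx":-0.006,"dy":-0.058,"dz":0,"ax":0,"ay":0,"az":-0.133,"grip":-0.3}]'
python3 -m jog '[{"dx":0,"dy":-0.0117,"dz":0,"ax":0,"ay":0,"az":-0.027,"grip":-0.3},{"dx":-0.001,"dy":-0.0234,"dz":0,"ax":0,"ay":0,"az":-0.053,"grip":-0.3}]'
```

```text
clock: 11.85
position: [0.4392, 0.1793, 0.1138]
ee_rot: [0.0, 0.137, 0.991, 0.0]
contact_force: [0.5, 1.4, -0.1]
width: 0.03
gripper_force: 0.3
clock: 12.27
position: [0.4368, 0.1652, 0.1138]
ee_rot: [0.0, 0.033, 0.999, 0.001]
contact_force: [-0.8, 0.5, -1.3]
width: 0.0295
gripper_force: 0.8
clock: 12.43
position: [0.4366, 0.1595, 0.1137]
ee_rot: [0.0, -0.008, 1.0, 0.001]
contact_force: [-0.1, 2.6, -0.6]
width: 0.0302
gripper_force: 0.8
```

```bash
python3 -m jog '[{"dx":0,"dy":-0.0117,"dz":0,"ax":0,"ay":0,"az":-0.027,"grip":-0.3},{"dx":-0.001,"dy":-0.0234,"dz":0,"ax":0,"ay":0,"az":-0.053,"grip":-0.3},{"dx":-0.002,"dy":-0.035,"dz":0,"ax":0,"ay":0,"az":-0.08,"grip":-0.3},{"dx":-0.003,"dy":-0.041,"dz":0,"ax":0,"ay":0,"az":-0.093,"grip":-0.3},{"dx":-0.0037,"dy":-0.0467,"dz":0,"ax":0,"ay":0,"az":-0.107,"grip":-0.3}]'
python3 -m jog '[{"dx":0,"dy":-0.004,"dz":0,"ax":0,"ay":0,"az":-0.009,"grip":-0.3},{"dx":0,"dy":-0.008,"dz":0,"ax":0,"ay":0,"az":-0.018,"grip":-0.3}]'
```

```text
clock: 12.85
position: [0.4375, 0.1473, 0.1137]
ee_rot: [-0.0, -0.092, 0.996, 0.0]
contact_force: [-0.2, 0.3, -0.1]
width: 0.03
gripper_force: 0.3
clock: 13.02
position: [0.4379, 0.1456, 0.1137]
ee_rot: [0.0, -0.106, 0.994, 0.0]
contact_force: [0.8, 2.2, -0.6]
width: 0.03
gripper_force: 0.8
```

```bash
python3 -m jog '[{"dx":0,"dy":-0.004,"dz":0,"ax":0,"ay":0,"az":-0.009,"grip":-0.3},{"dx":0,"dy":-0.008,"dz":0,"ax":0,"ay":0,"az":-0.018,"grip":-0.3},{"dx":-0.0003,"dy":-0.012,"dz":0,"ax":0,"ay":0,"az":-0.027,"grip":-0.3}]' | grep -E "pos|force"
python3 -m jog '[{"dx":0,"dy":-0.004,"dz":0,"ax":0,"ay":0,"az":-0.009,"grip":-0.3},{"dx":0,"dy":-0.008,"dz":0,"ax":0,"ay":0,"az":-0.018,"grip":-0.3}]' | grep -E "pos|force"
```

```text
position: [0.4385, 0.1421, 0.1138]
contact_force: [-0.9, -0.1, -0.3]
gripper_force: 0.0
position: [0.439, 0.1402, 0.1138]
contact_force: [-0.2, -0.3, 0.4]
gripper_force: 0.1
```

```bash
python3 - <<'E'
from h import *
print(manip.get_state()["position"])
d=manip.get_image("wrist")["img"][:,:,::-1];s=manip.get_image("side")["img"][165:275,250:350,::-1]
cv2.imwrite("pics/w5.png",np.hstack([cv2.resize(d[180:300,240:384],(480,400),interpolation=2),cv2.resize(s,(320,400),interpolation=2)]))
E
```

```text
[0.43900453 0.14023294 0.11383003]
```

View pics/w5.png

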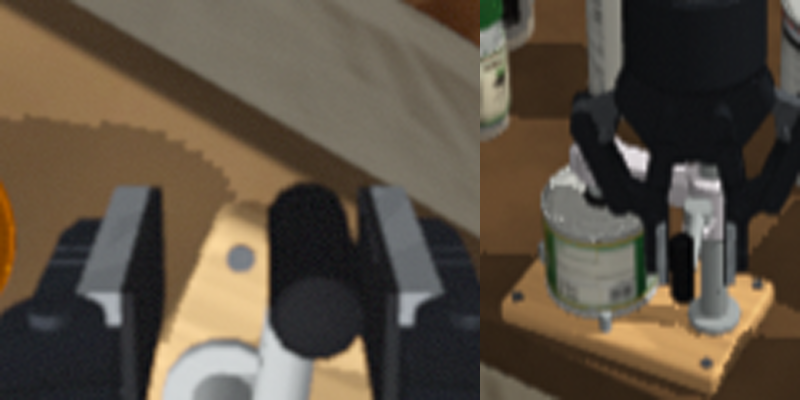

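The post lies against the trailing pad and the pads have nearly reached the expected stop. I'll keep pushing gently until the stop is felt.

```bash
sed 's/f=s\["contact_force"\]\[2\]/f=(s["contact_force"][:2]**2).sum()**.5/;s/\["position"\]\[2\]/["position"][1]/;s/5.5/9/' ok.py > ok2.py; g(){ python3 ok2.py; }
g && python3 -m jog '[{"dx":0,"dy":-0.004,"dz":0,"ax":0,"ay":0,"az":-0.009,"grip":-0.3},{"dx":0,"dy":-0.004,"dz":0,"ax":0,"ay":0,"az":-0.009,"grip":-0.3}]' >/dev/null && g && python3 -m jog '[{"dx":0,"dy":-0.004,"dz":0,"ax":0,"ay":0,"az":-0.009,"grip":-0.3},{"dx":0,"dy":-0.004,"dz":0,"ax":0,"ay":0,"az":-0.009,"grip":-0.3}]' >/dev/null && g && python3 -m jog '[{"dx":0,"dy":-0.004,"dz":0,"ax":0,"ay":0,"az":-0.009,"grip":-0.3},{"dx":0,"dy":-0.004,"dz":0,"ax":0,"ay":0,"az":-0.009,"grip":-0.3}]' >/dev/null && g
```

```text
0.1403 1.1
0.14 2.6
0.1399 6.1
0.1397 8.5
```

```bash
g(){ python3 ok2.py; }
python3 -m jog '[{"dx":0,"dy":-0.004,"dz":0,"ax":0,"ay":0,"az":0,"grip":-0.3},{"dx":0,"dy":-0.008,"dz":0,"ax":0,"ay":0,"az":0,"grip":-0.3},{"dx":0,"dy":-0.008,"dz":0,"ax":0,"ay":0,"az":0,"grip":-0.3}]'
python3 -m jog '[{"dx":0,"dy":0.012,"dz":0,"ax":0,"ay":0,"az":0,"grip":-0.3},{"dx":0,"dy":0.03,"dz":0,"ax":0,"ay":0,"az":0,"grip":-0.3},{"dx":0,"dy":0.036,"dz":0,"ax":0,"ay":0,"az":0,"grip":-0.3},{"dx":0,"dy":0.036,"dz":0,"ax":0,"ay":0,"az":0,"grip":-0.3}]'
```

```text
clock: 14.28
position: [0.4397, 0.1393, 0.1138]
ee_rot: [-0.0, -0.16, 0.987, 0.004]
contact_force: [-2.1, 13.4, -0.5]
width: 0.0295
gripper_force: 6.4
clock: 14.62
position: [0.4375, 0.1441, 0.1138]
ee_rot: [-0.0, -0.162, 0.987, -0.0]
contact_force: [0.7, 0.0, 0.3]
width: 0.03
gripper_force: 0.0
```

The stop is firm at 13 N and the pads are clear of the post. I'll lift off and check.

```bash
python3 -m jog '[{"dx":0,"dy":0,"dz":-0.08,"ax":0,"ay":0,"az":0,"grip":-0.3},{"dx":0,"dy":0,"dz":-0.2,"ax":0,"ay":0,"az":0,"grip":-0.3},{"dx":0,"dy":0,"dz":-0.35,"ax":0,"ay":0,"az":0,"grip":-0.3},{"dx":0,"dy":0,"dz":-0.5,"ax":0,"ay":0,"az":0,"grip":-0.3},{"dx":0,"dy":0,"dz":-0.5,"ax":0,"ay":0,"az":0,"grip":-0.3}]'
python3 -m jog '[{"dx":0,"dy":0,"dz":0,"ax":0,"ay":0,"az":0,"grip":-0.3},{"dx":0,"dy":0,"dz":0,"ax":0,"ay":0,"az":0,"grip":-0.3}]' >/dev/null
python3 - <<'E'
from h import *
d=manip.get_image("wrist")["img"][:,:,::-1];s=manip.get_image("side")["img"][165:275,250:350,::-1]
cv2.imwrite("pics/w6.png",np.hstack([cv2.resize(d[100:300,180:420],(480,400),interpolation=2),cv2.resize(s,(320,400),interpolation=2)]))
E
```

```text
clock: 15.03
position: [0.4421, 0.1445, 0.2459]
ee_rot: [0.007, -0.162, 0.987, -0.0]
contact_force: [1.8, 0.8, -0.6]
width: 0.0297
gripper_force: 0.0
```

View pics/w6.png

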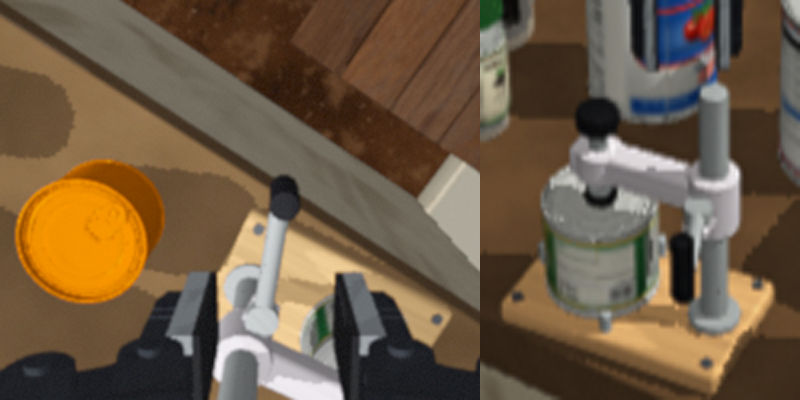

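The foot is on the lid, the lever stands at its stop with its post at (683,265) in the side crop, and the gripper is clear.

```bash
python3 -c "
from rig import manip
print(manip.sign_off())"
```

```text
the job is handed in; nothing more can be done
None
```

The job is handed in at about 15 s: the foot rests on the tin's lid (pushed down with about 10 N), the clamp lever is swung round to its firm stop (felt at 13 N), and the gripper is clear of everything.

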